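Turn the packet label-up onto the parcel meter and set its dial to 5

TASK

The brown packet lies with its address label underneath: turn it over onto the parcel meter's aluminium bed so that it lies flat there with the label up (the ledge and kerb at its left side are there to tip it over against). Then set the meter's dial to 5, that is five clicks clockwise from the red zero mark, let go, and leave the other things on the counter where they are.

Things in the scene. Friction and masses are not known exactly. Their poses are not given: they have to be found in the camera images.
- packet_centre (a point): Brown cardboard packet: a loose rigid box 100 x 56 x 18 mm, about 0.16 kg. The point is its centre (9 mm over its underside). x along the 100 mm, y along the 56 mm. At the start it lies flat, z up, and its address label (white with a red stripe, 70 x 40 mm) is on the underside, the -z face; the other face is plain brown.
- kerb_foot (a point): Fixed point on the parcel meter: middle of the kerb's foot, on the surface of the black entry ledge, 75 mm above the counter. Meter axes: x from ledge to bed (to the robot's right), y along the kerb towards the dial (away from the robot), z up. The ledge reaches from x = -65 mm to 0 and y = -70 to 70 mm. The kerb is an upright step, 8 mm high, up to the bed.
- ledge_front (a point): Fixed: middle of the ledge's outer edge, 65 mm from the kerb, 75 mm above the counter; axes as kerb_foot. Below it an upright wall drops to the clear counter. A packet laid with one end against the kerb, its length square to it, overhangs here by 35 mm and lies stable; pushed up from under that end by shut, tilted fingers it pivots at the kerb and tips over onto the bed.
- bed_centre (a point): Fixed: centre of the top of the meter's bed, a flat bare aluminium plate behind the kerb, 83 mm above the counter, 135 mm deep (x) by 140 mm wide (y); axes as kerb_foot. A white housing 105 mm high stands at its far side (x = +67.5 mm), the white dial console, 80 mm high, at its +y side (y = +70 mm).
- dial (a joint): Angle of the meter's dial, rad: 0 with its pointer at the red zero mark, growing as it turns clockwise seen from above. It clicks every 0.5236 rad (30 degrees), positions 0 to 10, with stops just beyond; position n is n clicks clockwise from zero. Let go between clicks it snaps to one of the two. Peak torque about 0.07 Nm. It starts in one of positions 0 to 2.
- dial_grip (a point): On the dial's upright axis, 106 mm above the counter, at the height to grip. The grip is an upright grey bar 50 mm long, 13 mm thick, from 88 to 116 mm above the counter, on a disc 58 mm across whose top is 88 mm up. The point turns with the dial: the bar lies along x, and its -x end is the pointer (red line on top, red end).
- dial_zero (a point): Fixed: the red zero mark of the dial's scale, on the console top on the ledge's side of the dial (-x of the meter), 38.5 mm from the dial's axis. White marks follow clockwise, one per click, 1 to 10.
- blue_packet_centre (a point): Bystander, to be left where it is: blue plastic packet of the same size, 100 x 56 x 18 mm, label already up. The point is its centre.
- stamp_centre (a point): Bystander, to be left where it is: wooden-handled rubber stamp, 40 mm diameter, 78 mm high; point 40 mm up. The point is its centre.
- ink_pad_centre (a point): Bystander, to be left where it is: flat black ink pad with a blue top, 70 x 100 x 14 mm. The point is its centre.
- tape_centre (a point): Bystander, to be left where it is: roll of clear tape lying flat, 90 mm diameter, 40 mm high. The point is its centre.
- stapler_centre (a point): Bystander, to be left where it is: red stapler 150 x 34 mm, 58 mm high; point 30 mm above the counter. The point is its centre.
- pen_cup_centre (a point): Bystander, to be left where it is: grey pen cup, 76 mm diameter, 100 mm high. The point is its centre.
There are look-alikes about, which are no part of the job. Of the things that look like the part that bears packet_centre, the middle-sized one is meant.

How it is judged:
By the outcome, as a careful person would: the job done as asked, in the order asked, and still so for the second after the job is handed in, with the robot touching nothing.
It also fails if it takes over 72 s, if anything falls off the work surface, if the arm or the gripper's body presses on something with over 40 N, if the wrist force passes 120 N, or if a joint passes its speed limit or range.

ROBOT

A 6-joint arm with a two-finger parallel gripper is mounted at the origin on the work surface. World frame = base frame: x ahead of the robot, y to its left, z up, the work surface at z = 0. Lengths are in mm, angles in rad, forces in N, time in s.
With the tool pointing down it reaches from about 325 to 900 mm from the base axis. Payload 3.5 kg.
Tool frame: the origin (TCP) lies at the very end of the fingers, on their centre line; the grasp point (between the pads) lies 19 mm behind it; z points along the fingers, y is the line along which they close (so a half turn about z gives the same grasp; the last joint's range is limited). The gripper opens to 85 mm and grips with 20 to 120 N. Pads are 22 mm wide; open, the fingers measure 114 mm over their backs; the gripper's body (76 mm by 85 mm) begins 54 mm behind the grasp point. The pads swing forward as they close: fully open they stand 13 mm farther back than shut.
Start: joints at [-0.103, 0.276, -0.026, 1.268, 0, 1.467], TCP at [624.997, -0.01, 231.313] pointing down, gripper open.
Joint ranges: [-3.12, 3.12], [-0.85, 1.88], [-1.08, 1.24], [-1.95, 2.15], [-1.57, 1.53], [-3.14, 3.14]. Speed limits (rad/s): [2.57, 2.57, 3.14, 3.14, 3.14, 3.14].

INTERFACE

Orientations are given as a unit quaternion [w, x, y, z].
In Python, from station import monitor, vision, order gives the robot as it stands.
- The arm moves only by the tool arm_command, never from a script. Its argument "steps" is one flat list of numbers, 5 for each row, row after row: the shift along the tool's x, y, z in mm, then the turn about the tool's z in degrees, then the closure in counts, from 0 (fully open) to 255 (shut). In form: [tx, ty, tz, spin, hand, tx, ty, tz, spin, hand, ...]. A call has 1 to 10 rows; each row shifts and turns the commanded pose from where the row before left it, along the tool's axes as they then stand; what a row does not reach is not made up. A row lasts 1/10 s, in which the tool goes at most 50 mm and 8.59 degrees, less where a joint would pass 70% of its speed; a pose out of reach is approached as far as the arm can. A call is refused whole if a number of a shift passes 50 or a number of a turn 8.59, either way. A call with a gripper value outside its range is refused whole. The fingers move at their own pace and stop on an object; the grip force is fixed at half the most. Time passes only in rows, so rows that do not move let the fingers close. It gives the time, the measured TCP pose, the force, the opening and the grip force at its end, in the units of the state.
- monitor.state(): the state, without advancing time (a new reading comes with each control period).
- vision.capture(name): name is "scene" or "side" or "wrist"; returns (picture, depth): 400x640x3 uint8, red, green, blue; 400x640 float32, mm along the optical axis (not along the pixel's ray), 0 where there is no reading.
- vision.calibration(name): a dict with "mtx" (3x3 intrinsics, pixels), "rvec" (rotation vector, rad) and "tvec" (3), from world to camera coordinates, as OpenCV has them; the wrist camera has in their place "hand_eye" (4x4, takes a point from camera to tool coordinates, whose origin is the TCP and whose axes are the flange's). Camera axes: x right, y down, z forward; pixel columns grow to the right and rows downward; lengths in mm; the calibration is good to about 2 mm. A picture is of the moment at which its call begins: read the wrist's pose just before it. calibration takes no time and is no camera call.
- order.finish_job(): hands the job in; it is judged then, once.
The state is a dict: "time_s": time; "q": joint angles; "qd": joint speeds; "tau": joint torques, N m; "tcp_pos": TCP position; "orientation": TCP orientation; "force": force on the tool from outside, world axes, zero at the start; "wrist_torque": the same for the moment, N m; "width": opening from 0.0 (shut) to 1.0 (fully open); "grip_force": force on a finger pad.
Only numpy, scipy, OpenCV 4.12 (cv2) and the standard library are available. Lean on these libraries where they do the work, as an engineer would, in place of code of your own. Each camera call takes 0.05 s, during which the arm holds its last target. There are 200 camera calls.

## Working session

There is one attempt and no reset: what is moved stays moved. The work goes in short steps, Python scripts to look and compute and a tool call to move; the robot and the scene stay as the last step left them, time stands still between calls to the robot, and variables do not carry over. Pictures are saved under pics/ and viewed, at most 10 in all, crops included, and the job is handed in when it is done.

Besides the shell and the picture viewer there is one more tool, called after "Request:" as name(argument=value, ...) on one line, values as JSON. arm_command: Moves the arm, as the interface text tells. Its arguments: {"type":"object","properties":{"steps":{"type":"array"}},"required":["steps"]}

```bash
ls; mkdir -p pics; cat > h.py <<'E'
import numpy as np, cv2
from station import monitor, vision, order
from scipy.spatial.transform import Rotation as R
def st():
    s=monitor.state(); q=s["orientation"]; return s,np.array(s["tcp_pos"]),R.from_quat([q[1],q[2],q[3],q[0]]).as_matrix()
def cap(n):
    s,p,M=st(); im,d=vision.capture(n); c=vision.calibration(n); K=np.array(c["mtx"],float)
    if n=="wrist":
        H=np.array(c["hand_eye"],float); Rw=M@H[:3,:3]; t=M@H[:3,3]+p
    else:
        Rc=cv2.Rodrigues(np.array(c["rvec"],float))[0]; Rw=Rc.T; t=-Rc.T@np.array(c["tvec"],float).ravel()
    v,u=np.mgrid[:400,:640]
    C=np.stack([(u-K[0,2])/K[0,0]*d,(v-K[1,2])/K[1,1]*d,d],-1)
    W=C@Rw.T+t; W[d==0]=np.nan
    np.savez(f"{n}.npz",im=im,W=W,K=K,Rw=Rw,t=t)
    return im,W,K,Rw,t
def save(im,f): cv2.imwrite("pics/"+f,cv2.cvtColor(im,cv2.COLOR_RGB2BGR))
E
python3 - <<'E'
from h import *
a=cap("scene")[0];b=cap("side")[0]
save(a,"scene0.png");save(b,"side0.png")
s,p,M=st();print(s,M)
for n in("scene","side"):
    z=np.load(n+".npz");print(n,z["t"],z["Rw"][:,2])
c=vision.calibration("wrist");print(c["hand_eye"],c["mtx"])
E
```

```text
pics
{'time_s': 0.1, 'q': array([-1.03408164e-01,  2.77056484e-01, -2.77231087e-02,  1.26803551e+00,
        2.81020055e-05,  1.46734722e+00]), 'qd': array([ 0.00050585,  0.00014512,  0.00448678,  0.00015176, -0.00044633,
        0.00098381]), 'tau': array([ 8.02060767e-04, -4.46709216e+01,  2.96128178e+01,  8.47860065e-03,
       -4.56193129e-05,  5.66283830e-06]), 'tcp_pos': array([6.24292926e+02, 6.65462012e-02, 2.30281542e+02]), 'orientation': array([-7.92477856e-04,  7.07091956e-01,  7.07120885e-01, -6.25332636e-04]), 'force': array([-0.39060861, -0.19447106, -0.40343422]), 'wrist_torque': array([-0.01161057,  0.00208423,  0.0113474 ]), 'grip_force': 0.0, 'width': 1.0026525016255405} [[-4.06748944e-05  9.99997989e-01 -2.00509064e-03]
 [ 9.99999971e-01  4.11488549e-05  2.36337901e-04]
 [ 2.36419932e-04 -2.00508097e-03 -9.99997962e-01]]
scene [1431.56452623 -304.33688761  735.34793822] [-0.78988077  0.23699194 -0.56561753]
side [-192.87655113 1094.1988005   878.2374204 ] [ 0.44621561 -0.72963196 -0.51819767]
[[-1.72105910e-03 -9.45534611e-01 -3.25517030e-01  8.33701400e+01]
 [ 9.99998214e-01 -1.88141813e-03  1.77839978e-04  1.07481060e+00]
 [-7.80587497e-04 -3.25516142e-01  9.45536161e-01 -1.43020842e+02]
 [ 0.00000000e+00  0.00000000e+00  0.00000000e+00  1.00000000e+00]] [[310.13957741   0.         322.41418571]
 [  0.         310.13957741 194.83721197]
 [  0.           0.           1.        ]]
```

View pics/scene0.png

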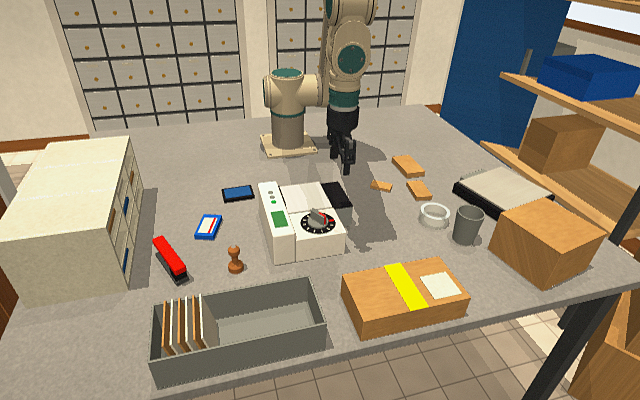

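View pics/side0.png

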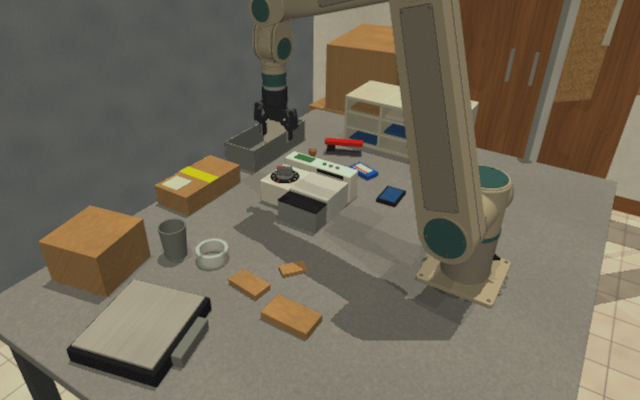

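Scene view candidates for the brown packet are the large one at (408,165), the small one at (382,185) and the middle one at (419,189); the cartons at (405,297) and (547,245) are far too big. In the side view these are (291,316), (293,269) and (249,284). I choose the middle one and measure all three. The meter sits at (305,220), with its dial at (319,221).

```bash
python3 - <<'E'
from h import *
for n,seeds in(("side",[(291,316),(293,269),(249,284)]),("scene",[(408,165),(382,185),(419,189)])):
    z=np.load(n+".npz");im=z["im"];W=z["W"]
    hsv=cv2.cvtColor(im,cv2.COLOR_RGB2HSV)
    m=((hsv[...,0]>8)&(hsv[...,0]<22)&(hsv[...,1]>110)&(W[...,2]<30)&(W[...,2]>4)).astype(np.uint8)
    k,l,s,c=cv2.connectedComponentsWithStats(m)
    for u,v in seeds:
        i=l[v,u]; P=W[(l==i)]; 
        if i==0: print(n,u,v,"none",W[v,u]);continue
        zt=np.nanmedian(P[:,2]); T=P[P[:,2]>zt-4]
        r=cv2.minAreaRect(T[:,:2].astype(np.float32)); b=cv2.boxPoints(r)
        print(n,(u,v),s[i,4],"ztop",zt.round(1),"c",np.round(r[0],1),np.round(r[1],1),"box",np.round(b).tolist())
z=np.load("scene.npz");W=z["W"];im=z["im"]
# meter surfaces: points by height
for lo,hi in((72,78),(81,85.5),(103,107),(78,81.),(86,90),(112,118)):
    reg=np.zeros((400,640),bool);reg[170:265,255:360]=1
    P=W[reg&(W[...,2]>lo)&(W[...,2]<hi)]
    if len(P)>5:
        r=cv2.minAreaRect(P[:,:2].astype(np.float32));print(lo,hi,len(P),np.nanmedian(P[:,2]).round(1),np.round(r[0],1),np.round(r[1],1),round(r[2],1),np.round(cv2.boxPoints(r)).tolist())
crop=np.hstack([cv2.resize(im[145:215,350:450],None,fx=4,fy=4,interpolation=2),cv2.resize(im[175:265,255:355],(400,360),interpolation=2)[:280]])
save(crop,"crop0.png")
# red pixels on dial
hsv=cv2.cvtColor(im,cv2.COLOR_RGB2HSV)
m=((hsv[...,0]<6)|(hsv[...,0]>174))&(hsv[...,1]>140)
for v,u in np.argwhere(m&(np.mgrid[:400,:640][0]>195)&(np.mgrid[:400,:640][0]<245)&(np.mgrid[:400,:640][1]>290)&(np.mgrid[:400,:640][1]<350)): print(u,v,np.round(W[v,u]),end=';')
E
```

```text
side (291, 316) 1514 ztop 24.1 c [295.8 401.3] [130.5  74.7] box [[230.0, 438.0], [231.0, 364.0], [361.0, 364.0], [361.0, 439.0]]
side (293, 269) 297 ztop 13.3 c [395.5 249.6] [69.4 43.9] box [[356.0, 238.0], [389.0, 209.0], [435.0, 261.0], [402.0, 290.0]]
side 249 284 none [nan nan nan]
scene (408, 165) 483 ztop 23.8 c [299.  400.1] [ 76.5 136.3] box [[231.0, 362.0], [367.0, 361.0], [367.0, 438.0], [231.0, 439.0]]
scene (382, 185) 168 ztop 12.9 c [398.2 247.3] [70.9 49.4] box [[358.0, 233.0], [398.0, 204.0], [439.0, 262.0], [398.0, 291.0]]
scene (419, 189) 344 ztop 18.0 c [458.  362.1] [ 58.2 104.4] box [[403.0, 339.0], [507.0, 328.0], [513.0, 385.0], [409.0, 397.0]]
72 78 688 75.4 [561.9 -58.5] [261.1 260.5] 89.9 [[431.0, -189.0], [692.0, -189.0], [692.0, 72.0], [432.0, 72.0]]
81 85.5 1517 83.0 [561.2 -91.3] [259.2 197. ] 0.3 [[431.0, 7.0], [432.0, -190.0], [691.0, -189.0], [690.0, 8.0]]
103 107 883 105.3 [ 560.2 -114.3] [256.9 147.9] 0.1 [[432.0, -41.0], [432.0, -189.0], [689.0, -188.0], [688.0, -40.0]]
78 81.0 632 80.0 [563.  -59.8] [258.8 256.7] 89.7 [[434.0, -189.0], [691.0, -1
[... 710 characters left out ...]
325 217 [655. -41. 114.];324 218 [657. -44. 113.];325 218 [656. -41. 111.];324 219 [657. -44. 109.];325 219 [654. -40. 107.];329 219 [626. -19.  82.];330 219 [628. -16.  82.];331 219 [627. -13.  81.];332 219 [630. -11.  83.];333 219 [628.  -8.  80.];324 220 [658. -44. 107.];325 220 [654. -40. 103.];329 220 [633. -21.  83.];330 220 [628. -16.  79.];331 220 [632. -15.  82.];332 220 [631. -12.  81.];333 220 [632.  -9.  81.];324 221 [659. -44. 104.];325 221 [653. -39.  98.];329 221 [636. -22.  82.];330 221 [638. -20.  83.];331 221 [637. -17.  82.];332 221 [636. -13.  81.];324 222 [657. -43.  99.];325 222 [655. -40.  97.];324 223 [658. -44.  97.];325 223 [656. -40.  94.];324 224 [655. -42.  90.];
```

View pics/crop0.png

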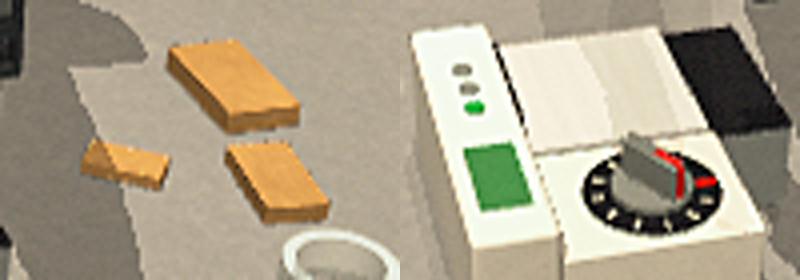

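The crop confirms it: the middle packet (419,189 in the scene view) measures about 104 x 58 x 18 mm, so it is the 100 x 56 x 18 one. It is centred near (458,362), with its long axis about -6° from world x. The others measure about 130 x 75 x 24 and 70 x 45 x 13. The dial pointer reads position 2. I'm moving above the packet.

Request:
arm_command(steps=[40,-18.5,0,0,0,40,-18.5,0,0,0,40,-18.5,0,0,0,40,-18.5,0,0,0,40,-18.5,0,0,0,40,-18.5,0,0,0,40,-18.5,0,0,0,40,-18.5,0,0,0,42,-19,0,0,0])

```text
time_s: 1.0
tcp_pos: [456.7, 363.2, 230.9]
orientation: [-0.0, 0.707, 0.707, -0.0]
force: [1.0, 1.0, 1.1]
width: 1.002
grip_force: 0.0
```

Request:
arm_command(steps=[0,0,0,-8.4,0,0,0,0,-8.4,0,0,0,0,-8.4,0,0,0,0,-8.4,0,0,0,0,-8.4,0,0,0,0,-8.4,0,0,0,0,-8.4,0,0,0,0,-8.4,0,0,0,0,-8.4,0,0,0,0,-8.4,0])

```text
time_s: 2.0
tcp_pos: [457.6, 361.7, 230.6]
orientation: [-0.001, 0.049, 0.999, -0.0]
force: [-0.4, 0.6, 0.1]
width: 1.0
grip_force: 0.0
```

```bash
cat > brown.py <<'E'
from h import *
def brown(n="wrist",lo=12,hi=24):
    im,W,*_=cap(n); hsv=cv2.cvtColor(im,cv2.COLOR_RGB2HSV)
    m=((hsv[...,0]>8)&(hsv[...,0]<22)&(hsv[...,1]>110)&(W[...,2]<hi)&(W[...,2]>lo)).astype(np.uint8)
    k,l,s,c=cv2.connectedComponentsWithStats(m)
    for i in range(1,k):
        if s[i,4]<300: continue
        T=W[l==i]; r=cv2.minAreaRect(T[:,:2].astype(np.float32))
        print(n,c[i].round(),s[i,4],"z",np.nanmedian(T[:,2]).round(1),"c",np.round(r[0],1),np.round(r[1],1),np.round(r[2],1))
    return im
E
python3 - <<'E'
from brown import *
im=brown(); save(im,"w1.png")
s,p,M=st(); print(p,M.round(3),s["q"].round(2),s["time_s"])
c=np.load("scene.npz")
W=c["W"]
for u,v in((435,215),(468,220)): print(W[v-3:v+4,u-8:u+9].reshape(-1,3)[::15].round())
E
```

```text
wrist [347.  37.] 3239 z 23.4 c [328.4 400. ] [72.8 73. ] 0.2
wrist [218. 120.] 2007 z 13.1 c [397.6 248.1] [71.1 39.9] 52.2
wrist [323. 160.] 3985 z 18.3 c [457.9 362.3] [55.4 99.8] 82.9
[457.56416356 361.7557579  230.65202361] [[-0.996  0.095 -0.001]
 [ 0.095  0.996 -0.001]
 [ 0.001 -0.001 -1.   ]] [ 0.56  0.2  -0.12  1.25  0.    0.65] 2.05
[[576. 330.   8.]
 [605. 363.  23.]
 [603. 358.  18.]
 [595. 358.   9.]
 [589. 356.   1.]
 [591. 348.  -0.]
 [641. 303.  40.]
 [641. 297.  38.]]
[[720. 334.  93.]
 [705. 399.  70.]
 [699. 399.  62.]
 [743. 351. 100.]
 [742. 346.  97.]
 [740. 343.  93.]
 [735. 342.  86.]
 [731. 340.  79.]]
```

View pics/w1.png

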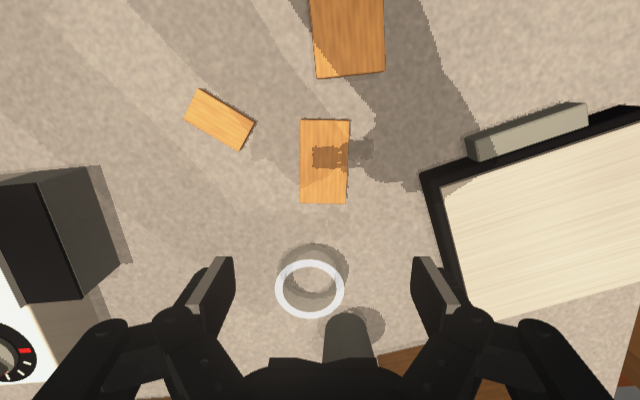

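Request:
arm_command(steps=[0,0,40,1.7,0,0,0,50,0,0,0,0,50,0,0,0,0,50,0,0,0,0,30,0,0,0,0,8,0,0,0,0,2.0,0,0])

```text
time_s: 2.75
tcp_pos: [457.1, 361.4, 0.2]
orientation: [-0.001, 0.068, 0.998, -0.001]
force: [0.5, -0.0, 0.8]
width: 0.999
grip_force: 0.0
```

Request:
arm_command(steps=[0,0,0,0,40,0,0,0,0,70,0,0,0,0,80,0,0,0,0,84,0,0,0,0,84,0,0,0,0,84])

```text
time_s: 3.35
tcp_pos: [458.2, 362.1, 1.7]
orientation: [0.0, 0.067, 0.998, 0.0]
force: [0.3, 0.4, -0.1]
width: 0.674
grip_force: 0.0
```

Request:
arm_command(steps=[0,0,0,0,88,0,0,0,0,88,0,0,0,0,88])

```text
time_s: 3.65
tcp_pos: [458.2, 362.3, 1.7]
orientation: [0.0, 0.067, 0.998, 0.0]
force: [-1.6, 0.4, 3.6]
width: 0.659
grip_force: 4.2
```

Request:
arm_command(steps=[0,0,0,0,92,0,0,0,0,92,0,0,0,0,92])

```text
time_s: 3.95
tcp_pos: [458.2, 362.3, 1.9]
orientation: [0.0, 0.067, 0.998, 0.0]
force: [-1.7, 0.3, 5.8]
width: 0.644
grip_force: 32.7
```

Request:
arm_command(steps=[0,0,-10,0,92,0,0,-40,0,92,0,0,-50,0,92,0,0,-50,0,92])

```text
time_s: 4.35
tcp_pos: [456.8, 361.0, 151.9]
orientation: [-0.001, 0.067, 0.998, -0.001]
force: [1.3, 0.8, -2.7]
width: 0.649
grip_force: 33.0
```

```bash
python3 - <<'E'
from h import *
im,W,*_=cap("side"); 
for n in("scene","side","wrist"):
    z=np.load(n+".npz");im=z["im"];W=z["W"];g=im.max(2)
    ok=(W[...,0]>400)&(W[...,0]<720)&(W[...,1]>-220)&(W[...,1]<110)
    L=W[ok&(abs(W[...,2]-75)<3)&(g<60)&(W[...,0]<590)&(W[...,1]>-5)]
    B=W[ok&(abs(W[...,2]-83)<2)&(g>100)&(W[...,0]<580)&(W[...,1]>-128)&(W[...,1]<20)]
    H=W[ok&(abs(W[...,2]-105)<2)&(W[...,1]<-100)]
    D=W[ok&(abs(W[...,2]-80)<2)&(W[...,0]>575)]
    for nm,P in(("ledge",L),("bed",B),("hous",H),("cons",D)):
        if len(P)<30: print(n,nm,len(P));continue
        r=cv2.minAreaRect(P[:,:2].astype(np.float32));print(n,nm,len(P),"z",np.median(P[:,2]).round(1),np.percentile(P[:,0],[1,99]).round(1),np.percentile(P[:,1],[1,99]).round(1),"rect",np.round(r[0],1),np.round(r[1],1),round(r[2],1))
s,p,M=st(); print(p,s["grip_force"],s["width"],s["force"])
E
```

```text
scene ledge 464 z 75.4 [436.3 573.7] [13.1 69.9] rect [504.6  41.7] [ 59.3 141.9] 89.5
scene bed 969 z 83.3 [434.5 574.8] [-121.     5.1] rect [505.3 -58.8] [130.8 148.6] 89.6
scene hous 861 z 105.4 [435. 687.] [-187.3 -131.2] rect [ 560.5 -159.3] [ 58.6 256.9] 89.7
scene cons 810 z 80.4 [577.  689.4] [-182.7    8.3] rect [632.8 -77.9] [222.5 116.7] 89.6
side ledge 419 z 75.9 [433.7 570.2] [ 8.7 72.4] rect [501.3  40.3] [141.9  67.1] 1.0
side bed 596 z 83.5 [433.1 578.1] [-126.     7.4] rect [506.  -58.2] [139.2 147.8] 89.9
side hous 362 z 105.5 [429.8 683.3] [-187.7 -126.9] rect [ 556.3 -158. ] [256.9  66.8] 0.8
side cons 267 z 80.7 [577.2 686.1] [-133.9   11.6] rect [630.9 -60.9] [148.6 113. ] 88.3
wrist ledge 6421 z 75.2 [436.7 573.8] [ 6.2 70.9] rect [505.4  38.5] [ 68.6 140.9] 89.3
wrist bed 556 z 83.1 [521.4 576.9] [-16.2   6.4] rect [551.2   4.2] [26.1 71.7] 65.5
wrist hous 0
wrist cons 2734 z 80.6 [578.1 687. ] [-65.6   9.8] rect [639.9 -15.6] [ 67.  135.7] 66.0
[462.08093777 364.49778611 162.25125312] 33.079107999801636 0.6449087606712999 [1.8272119  1.44313711 4.80651714]
```

Request:
arm_command(steps=[0,0,0,8.23,92,0,0,0,8.23,92,0,0,0,8.23,92,0,0,0,8.23,92,0,0,0,8.23,92,0,0,0,8.23,92,0,0,0,8.23,92,0,0,0,8.23,92,0,0,0,8.23,92,0,0,0,8.23,92])

```text
time_s: 5.4
tcp_pos: [457.5, 361.5, 150.7]
orientation: [0.0, 0.709, 0.705, -0.001]
force: [-0.2, -0.3, -1.9]
width: 0.65
grip_force: 33.0
```

Request:
arm_command(steps=[-40,7,0,0,92,-40,7,0,0,92,-40,7,0,0,92,-40,7,0,0,92,-40,7,0,0,92,-40,7,0,0,92,0,0,0,0,92])

```text
time_s: 6.1
tcp_pos: [500.3, 117.8, 151.0]
orientation: [0.001, 0.709, 0.705, -0.001]
force: [-0.1, 1.5, -2.1]
width: 0.644
grip_force: 33.0
```

```bash
python3 - <<'E'
from h import *
im,W,*_=cap("side"); 
s,p,M=st(); print(p,M.round(3),s["grip_force"],s["width"],s["force"],s["q"].round(2))
hsv=cv2.cvtColor(im,cv2.COLOR_RGB2HSV)
P=W[(hsv[...,0]>8)&(hsv[...,0]<22)&(hsv[...,1]>110)&(W[...,2]>100)&(W[...,0]>430)&(W[...,0]<580)&(W[...,1]>20)&(W[...,1]<250)]
print(len(P));print(np.percentile(P,[1,50,99],axis=0).round(1))
E
```

```text
[499.87171199 119.85129545 151.02403253] [[ 0.004  1.    -0.001]
 [ 1.    -0.004 -0.   ]
 [-0.    -0.001 -1.   ]] 32.98057973384857 0.646851879969479 [-0.02859836  1.00157894 -2.4994953 ] [ 0.11  0.14 -0.37  1.06 -0.    1.68]
407
[[458.1  76.7 152.1]
 [497.7 141.4 167.5]
 [525.6 170.7 178.8]]
```

```bash
cat > pk.py <<'E'
from h import *
def pk(n="side",lo=(430,-140,84),hi=(580,250,260),show=None):
    im,W,*_=cap(n); hsv=cv2.cvtColor(im,cv2.COLOR_RGB2HSV)
    m=(hsv[...,0]>8)&(hsv[...,0]<22)&(hsv[...,1]>110)&(W>np.array(lo)).all(-1)&(W<np.array(hi)).all(-1)
    m=cv2.morphologyEx(m.astype(np.uint8),cv2.MORPH_OPEN,np.ones((3,3)))>0
    P=W[m]; print(n,len(P))
    # bins along y
    for y in range(int(P[:,1].min()//10*10),int(P[:,1].max())+1,10):
        Q=P[(P[:,1]>=y)&(P[:,1]<y+10)]
        if len(Q)>4: print(y,len(Q),"x",np.percentile(Q[:,0],[2,98]).round(),"z",np.percentile(Q[:,2],[2,50,98]).round(1))
    if show: save(im,show)
    s,p,M=st(); print(p.round(1),s["grip_force"],s["width"],s["force"].round(1),s["wrist_torque"].round(2))
E
python3 -c "
from pk import *
pk(lo=(430,20,100))"
```

```text
side 390
70 8 x [472. 522.] z [158.3 166.5 169.8]
80 18 x [470. 524.] z [159.5 167.1 168.5]
90 19 x [497. 523.] z [164.4 168.2 170.6]
100 22 x [489. 525.] z [165.9 168.3 170.7]
110 32 x [456. 525.] z [165.4 168.3 185.8]
120 33 x [477. 524.] z [162.7 168.5 171.3]
130 42 x [470. 522.] z [155.  167.7 170.7]
140 42 x [469. 521.] z [152.8 167.6 171.7]
150 50 x [469. 521.] z [152.8 167.3 171.2]
160 82 x [469. 526.] z [149.1 163.8 170.3]
170 42 x [472. 521.] z [153.3 160.7 171.4]
[499.6 121.1 151. ] 32.98138618469238 0.6404534686949642 [ 0.5  0.2 -2.1] [-0.01 -0.02 -0.02]
```

Request:
arm_command(steps=[-8,5,30,0,92,0,0,30,0,91,0,0,13,0,90,0,0,0,0,90,0,0,0,0,90])

```text
time_s: 6.7
tcp_pos: [505.1, 114.7, 78.8]
orientation: [0.0, 0.707, 0.708, -0.0]
force: [0.3, -0.1, -1.3]
width: 0.65
grip_force: 25.9
```

Request:
arm_command(steps=[-0.5,0,1.5,0,90,-0.5,0,3,0,90,-0.5,0,3.5,0,90,-1,0,3.5,0,90,0,0,0,0,90])

```text
time_s: 7.2
tcp_pos: [506.7, 113.1, 68.1]
orientation: [-0.0, 0.707, 0.707, 0.003]
force: [-0.3, 5.8, 3.3]
width: 0.652
grip_force: 27.0
```

Request:
arm_command(steps=[-1.5,0,3,0,90,-2,0,3,0,90,-2,0,3,0,90,-2,0,2.2,0,90,-2,0,2.2,0,90,-2,0,2.2,0,90,0,0,0,0,90])

```text
time_s: 7.9
tcp_pos: [507.2, 104.6, 52.9]
orientation: [-0.003, 0.706, 0.708, 0.006]
force: [0.5, 13.7, 5.0]
width: 0.648
grip_force: 31.9
```

```bash
python3 -c "
from pk import *
pk(lo=(430,20,30),hi=(580,200,200),show='s2.png')"
```

```text
side 460
70 13 x [516. 533.] z [83.7 92.1 95. ]
80 39 x [498. 534.] z [79.1 86.1 91. ]
90 37 x [492. 534.] z [75.8 80.2 85.3]
100 57 x [487. 533.] z [65.9 73.8 83. ]
110 63 x [480. 532.] z [60.7 67.6 75.2]
120 76 x [476. 532.] z [44.8 60.1 69.4]
130 75 x [477. 531.] z [40.9 53.6 59.6]
140 84 x [478. 531.] z [31.2 46.1 53. ]
150 13 x [481. 524.] z [42.7 44.8 47.9]
[507.2 104.6  53. ] 31.868594884872437 0.6461484834191263 [ 0.7 13.7  4.8] [2.5  0.03 0.03]
```

View pics/s2.png

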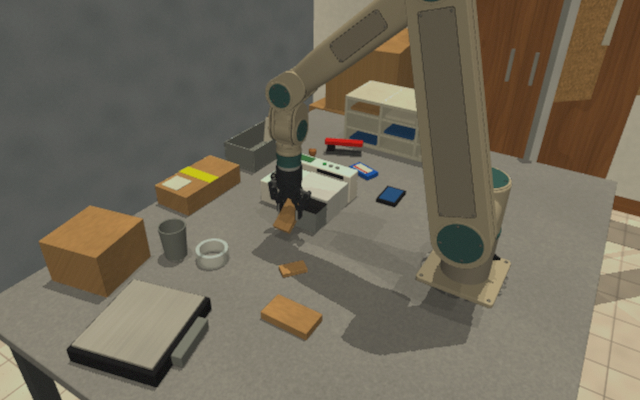

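The picture shows the packet at (287,215) in the gripper, tilted about 33° over the ledge's edge and rotating as planned. Continuing.

Request:
arm_command(steps=[-2,0,1,0,90,-2,0,1,0,90,-2,0,1,0,90,-2,0,0.5,0,90,-2,0,0.5,0,90,-2,0,0,0,90,0,0,0,0,90])

```text
time_s: 8.65
tcp_pos: [507.4, 98.2, 49.6]
orientation: [-0.007, 0.705, 0.709, 0.011]
force: [-0.4, 29.5, 6.3]
width: 0.647
grip_force: 37.1
```

```bash
python3 -c "
from pk import *
pk(lo=(430,20,15),hi=(580,200,200))"
```

```text
side 483
70 21 x [504. 533.] z [86.8 92.3 98.1]
80 48 x [498. 534.] z [78.7 84.5 93.1]
90 60 x [492. 533.] z [68.8 77.  86.5]
100 74 x [481. 534.] z [53.9 68.5 78.6]
110 76 x [477. 531.] z [47.5 59.2 68.6]
120 83 x [477. 530.] z [37.4 49.9 59.4]
130 87 x [477. 531.] z [25.7 41.2 47.8]
140 31 x [479. 528.] z [30.2 36.7 41.4]
[507.4  98.2  49.6] 37.083372473716736 0.650580467148207 [-0.3 29.8  6.6] [ 5.46  0.22 -0.07]
```

Request:
arm_command(steps=[0,0,0,0,89,0,0,0,0,88,0,0,0,0,88])

```text
time_s: 9.0
tcp_pos: [506.4, 89.5, 47.9]
orientation: [-0.0, 0.707, 0.708, 0.002]
force: [2.2, 5.0, -0.4]
width: 0.657
grip_force: 4.4
```

```bash
python3 -c "
from pk import *
pk(lo=(430,20,15),hi=(580,200,200))"
```

```text
side 503
70 34 x [496. 532.] z [ 83.7  95.3 101.4]
80 76 x [490. 533.] z [71.2 84.1 96.3]
90 87 x [482. 532.] z [58.4 71.  81.2]
100 100 x [477. 530.] z [34.8 56.4 68.9]
110 105 x [476. 531.] z [24.7 43.  53.4]
120 91 x [476. 529.] z [19.8 29.8 42.3]
130 8 x [486. 520.] z [22.6 24.7 27.8]
[506.4  89.3  47.9] 4.436375834047794 0.6566736745369599 [ 1.6  4.6 -0.4] [ 0.96 -0.34  0.  ]
```

Request:
arm_command(steps=[-1.5,0,0,0,88,-1.5,0,0,0,88,-1.5,0,0,0,88,0,0,0,0,88])

```text
time_s: 9.45
tcp_pos: [506.2, 85.0, 47.9]
orientation: [-0.001, 0.707, 0.707, 0.002]
force: [0.8, 7.2, 1.5]
width: 0.656
grip_force: 4.2
```

```bash
python3 -c "
from pk import *
pk(lo=(430,20,10),hi=(580,200,200))"
```

```text
side 523
70 39 x [497. 533.] z [ 87.1  96.2 103.2]
80 90 x [485. 532.] z [70.9 85.2 97.2]
90 104 x [478. 532.] z [49.4 68.4 81.7]
100 109 x [476. 531.] z [35.9 52.7 69.7]
110 105 x [475. 530.] z [23.5 37.8 50.7]
120 73 x [477. 529.] z [16.9 25.4 37.3]
[506.2  84.9  47.9] 4.186158701777458 0.6619317356841087 [2.2 7.4 1.1] [ 1.16 -0.28  0.01]
```

Request:
arm_command(steps=[0,0,0,0,92,0,0,0,0,92,10,0,-2,0,92,15,0,-15,0,92,15,0,-15,0,92,0,0,0,-8.57,92,0,0,0,-8.57,92,0,0,0,-8.57,92,0,0,0,-8.57,92,0,0,0,-8.57,92])

```text
time_s: 10.5
tcp_pos: [504.2, 123.1, 78.8]
orientation: [-0.0, 0.397, 0.918, -0.001]
force: [0.2, -0.5, -1.4]
width: 0.647
grip_force: 46.1
```

Request:
arm_command(steps=[0,0,0,-8.57,92,0,0,0,-8.57,92,0,0,0,-8.57,92,0,0,0,-8.57,92,0,0,0,-8.57,92,0,0,0,-8.57,92,0,0,0,-8.57,92,0,0,0,-8.57,92,0,0,0,-8.57,92,0,0,0,-8.57,92])

```text
time_s: 11.5
tcp_pos: [504.3, 123.0, 78.8]
orientation: [-0.001, -0.333, 0.943, -0.001]
force: [-0.3, 0.1, -2.0]
width: 0.645
grip_force: 46.1
```

Request:
arm_command(steps=[0,0,0,-8.57,92,0,0,0,-8.57,92,0,0,0,-8.57,92,0,0,0,-8.57,92,0,0,0,-8.57,92,0,0,0,-8.57,92,0,0,0,0,92])

```text
time_s: 12.2
tcp_pos: [504.3, 123.1, 78.8]
orientation: [-0.001, -0.707, 0.708, -0.0]
force: [0.4, 0.5, -1.7]
width: 0.649
grip_force: 46.1
```

```bash
python3 -c "
from pk import *
pk(lo=(430,20,10),hi=(580,200,200),show='s3.png')
print(st()[0]['q'].round(2),st()[2].round(3))
im=cv2.imread('pics/s3.png')[150:270,220:380];cv2.imwrite('pics/s3c.png',cv2.resize(im,None,fx=4,fy=4,interpolation=2))"
```

```text
side 152
90 14 x [474. 486.] z [45.4 52.1 65.9]
100 11 x [474. 480.] z [52.8 66.8 72.9]
130 62 x [475. 529.] z [110.2 127.6 133.4]
140 61 x [475. 529.] z [114.9 124.9 131.2]
[504.4 123.2  78.8] 46.052409410476685 0.6499410800239405 [-0.6  0.  -1.7] [ 0.06 -0.04  0.04]
[ 0.12  0.22 -0.44  0.9  -0.   -1.45] [[-0.004 -1.    -0.001]
 [-1.     0.004 -0.001]
 [ 0.001  0.001 -1.   ]]
```

View pics/s3c.png

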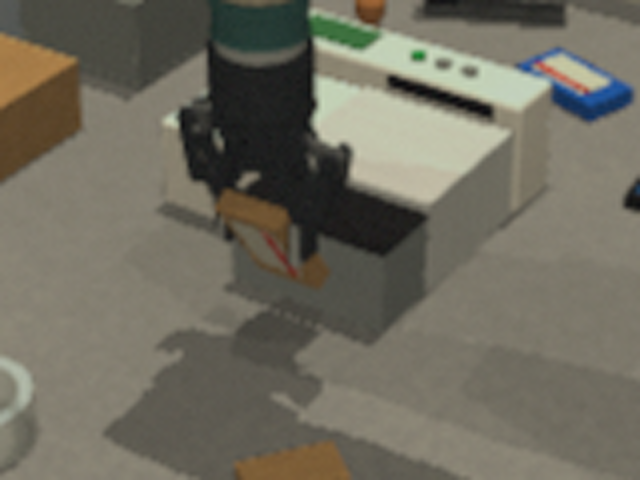

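The crop shows the label with its red stripe on the packet's outer-lower face (270,245), and its lower end near the ledge's outer wall. I push that end against the wall to stand it upright.

Request:
arm_command(steps=[7,0,0,0,91,4,0,0,0,89,3,0,0,0,88,3,0,0,0,88,3,0,0,0,88,3,0,0,0,88,3,0,0,0,88,3,0,0,0,88,3,0,0,0,88,0,0,0,0,88])

```text
time_s: 13.25
tcp_pos: [504.9, 90.8, 79.1]
orientation: [-0.0, -0.707, 0.708, -0.0]
force: [-0.2, -0.0, -2.6]
width: 0.657
grip_force: 3.3
```

```bash
python3 -c "
from pk import *
pk(lo=(430,20,10),hi=(580,200,200))"
```

```text
side 193
80 29 x [474. 492.] z [34.3 43.6 66.7]
90 36 x [472. 543.] z [ 44.5  71.6 131.7]
100 66 x [475. 528.] z [ 84.8 129.3 133.8]
110 61 x [476. 529.] z [115.6 125.  131.4]
[504.8  90.9  79.1] 3.3263880014419556 0.6575565885325984 [ 0.9 -0.6 -1.2] [ 0.04 -0.02  0.04]
```

Request:
arm_command(steps=[2.5,0,0,0,88,2.5,0,0,0,88,2.5,0,0,0,88,2.5,0,0,0,88,0,0,0,0,88])

```text
time_s: 13.8
tcp_pos: [505.0, 81.0, 79.2]
orientation: [-0.0, -0.707, 0.707, -0.0]
force: [-0.2, -0.0, -1.8]
width: 0.654
grip_force: 3.6
```

```bash
python3 -c "
from pk import *
pk(lo=(430,20,10),hi=(580,200,200),show='s4.png')
im=cv2.imread('pics/s4.png')[170:250,240:347];cv2.imwrite('pics/s4c.png',cv2.resize(im,None,fx=6,fy=6,interpolation=2))"
```

```text
side 230
70 6 x [476. 478.] z [41.7 53.9 64. ]
80 71 x [475. 542.] z [ 30.8  42.  133.3]
90 114 x [474. 530.] z [ 43.9 119.2 133.3]
100 38 x [475. 525.] z [114.4 127.8 132.6]
[504.9  81.1  79.2] 3.598821423947811 0.653348506316786 [-0.8  0.4 -1.9] [ 0.01 -0.05  0.04]
```

View pics/s4c.png

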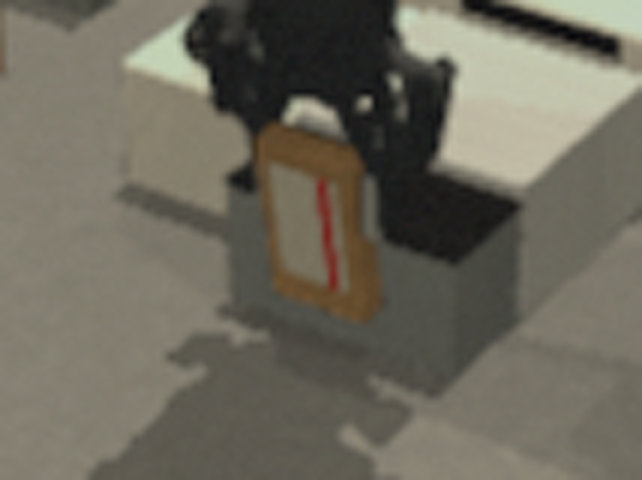

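```bash
cat > fit.py <<'E'
from h import *
def fit(fresh=False,zr=(45,112),yr=(70,125)):
    if fresh: cap("side")
    W=np.load("side.npz")["W"]; m=(W[...,0]>480)&(W[...,0]<524)&(W[...,1]>yr[0])&(W[...,1]<yr[1])&(W[...,2]>zr[0])&(W[...,2]<zr[1])
    P=W[m]
    for _ in range(4):
        A=np.c_[P[:,0],P[:,2],np.ones(len(P))]; k=np.linalg.lstsq(A,P[:,1],rcond=None)[0]; r=P[:,1]-A@k
        P=P[abs(r)<max(2,2*r.std())]
    zm=(zr[0]+zr[1])/2
    print(len(P),"dy/dz",k[1].round(3),"deg from vertical",np.degrees(np.arctan(k[1])).round(1),"face y at z",zm,(k[0]*504+k[1]*zm+k[2]).round(1),"dy/dx",k[0].round(3))
    s,p,M=st(); print(p.round(1),s["grip_force"],s["force"].round(1))
E
python3 -c "
from fit import *
fit()"
```

```text
186 dy/dz 0.153 deg from vertical 8.7 face y at z 78.5 94.2 dy/dx -0.028
[504.9  81.1  79.2] 3.598821423947811 [-0.8  0.4 -1.9]
```

Request:
arm_command(steps=[2.5,0,0,0,88,2.5,0,0,0,88,2,0,0,0,88,0,0,0,0,88,0,0,0,0,92,0,0,0,0,92])

```text
time_s: 14.45
tcp_pos: [504.9, 74.4, 79.1]
orientation: [-0.0, -0.707, 0.707, -0.0]
force: [-0.4, -1.0, -1.9]
width: 0.649
grip_force: 45.2
```

```bash
python3 -c "
from fit import *
fit(True)"
```

```text
184 dy/dz 0.034 deg from vertical 2.0 face y at z 78.5 90.2 dy/dx -0.014
[504.9  74.4  79.1] 45.18169820308685 [-0.4 -0.8 -1.4]
```

Request:
arm_command(steps=[-5,0,-3,0,92,0,0,-25,0,92,0,0,-29,0,92,20,0,0,0,92,25,0,0,0,92,21,0,0,0,92,0,0,0,0,92,0,0,7,0,92,0,0,2,0,92,0,0,0,0,92])

```text
time_s: 15.5
tcp_pos: [504.1, 14.4, 126.3]
orientation: [0.001, 0.707, -0.707, -0.001]
force: [-0.1, -0.1, -0.6]
width: 0.649
grip_force: 45.4
```

```bash
python3 -c "
from fit import *
fit(True,zr=(95,160),yr=(15,60))
from pk import *
pk(lo=(430,8,78),hi=(580,80,220))"
```

```text
193 dy/dz 0.066 deg from vertical 3.7 face y at z 127.5 30.6 dy/dx -0.008
[504.4  14.3 126.6] 45.38155674934387 [ 0.  -0.1 -1.6]
side 215
10 7 x [475. 477.] z [ 81.4  96.1 124.1]
20 114 x [473. 528.] z [ 80.2 108.  180.1]
30 94 x [473. 527.] z [ 85.3 169.6 180.8]
[504.7  14.2 126.9] 45.38138151168823 0.6503872886652458 [ 0.5  0.3 -1.8] [ 0.03 -0.01  0.01]
```

Request:
arm_command(steps=[0,0,3,0,92,0,0,2,0,92,0,0,0,0,90,0,0,0,0,88,2,0,0,0,88,2,0,0,0,88,0,0,0,0,88])

```text
time_s: 16.3
tcp_pos: [505.6, 9.3, 123.0]
orientation: [0.001, -0.707, 0.707, -0.001]
force: [-1.0, -0.6, 5.4]
width: 0.653
grip_force: 4.6
```

Request:
arm_command(steps=[3,0,0,0,88,3,0,0,0,88,3,0,0,0,88,3,0,0,0,88,0,0,0,0,88])

```text
time_s: 16.8
tcp_pos: [505.5, -3.2, 122.4]
orientation: [0.0, -0.707, 0.708, -0.001]
force: [0.6, -0.2, 5.8]
width: 0.653
grip_force: 3.1
```

```bash
python3 -c "
from fit import *
fit(True,zr=(100,160),yr=(-40,60))"
```

```text
209 dy/dz -0.151 deg from vertical -8.6 face y at z 130.0 19.7 dy/dx 0.009
[505.5  -3.1 122.5] 3.1358513608574867 [ 0.2 -0.3  4.7]
```

Request:
arm_command(steps=[3.5,0,0,0,88,3.5,0,0.3,0,88,3.5,0,0.5,0,88,3.5,0,1,0,88,3.3,0,1.5,0,88,3.3,0,2,0,88,3.3,0,2.3,0,88,0,0,0,0,88])

```text
time_s: 17.65
tcp_pos: [506.1, -29.1, 116.9]
orientation: [-0.001, -0.706, 0.708, -0.003]
force: [-2.5, -4.6, 16.4]
width: 0.655
grip_force: 1.5
```

```bash
python3 -c "
from fit import *
fit(True,zr=(100,150),yr=(-60,60))
from pk import *
pk(lo=(430,-120,78),hi=(580,80,220))"
```

```text
191 dy/dz -0.427 deg from vertical -23.1 face y at z 125.0 7.6 dy/dx 0.007
[506.1 -29.  116.9] 1.4985219575464725 [-2.7 -5.  15.4]
side 230
-20 48 x [476. 533.] z [148.7 168.3 175.1]
-10 46 x [476. 527.] z [121.3 159.8 174.1]
0 32 x [474. 482.] z [103.4 125.6 148.6]
10 46 x [475. 527.] z [ 83.2  94.8 123.2]
20 58 x [476. 526.] z [ 82.5  89.1 100.3]
[506.1 -29.  117. ] 1.4846650511026382 0.6583132286278518 [-2.5 -3.9 15.8] [-0.62  0.56  0.03]
```

Request:
arm_command(steps=[0,0,0,0,80,0,0,0,0,50,0,0,0,0,0,0,0,0,0,0,0,0,0,0,0])

```text
time_s: 18.25
tcp_pos: [504.1, -26.3, 113.9]
orientation: [-0.001, -0.707, 0.707, 0.001]
force: [-0.5, 0.2, -0.5]
width: 0.999
grip_force: 0.0
```

```bash
python3 -c "
from pk import *
pk(lo=(430,-140,78),hi=(580,80,220),show='s5.png')
im=cv2.imread('pics/s5.png')[140:240,235:368];cv2.imwrite('pics/s5c.png',cv2.resize(im,None,fx=5,fy=5,interpolation=2))"
```

```text
side 185
-60 5 x [475. 477.] z [90.1 96.  98.3]
-50 11 x [474. 479.] z [ 86.3  98.4 101.9]
-40 9 x [475. 482.] z [ 88.7  99.7 102.2]
-30 10 x [475. 483.] z [ 89.3  98.  103.7]
-20 9 x [475. 480.] z [ 87.9  97.2 103.4]
-10 12 x [474. 479.] z [ 87.6  97.5 105.4]
0 19 x [476. 523.] z [ 88.6 100.7 104. ]
10 64 x [473. 531.] z [ 84.7  98.8 104.5]
20 44 x [476. 528.] z [ 86.7  96.1 104.3]
[504.3 -26.3 114. ] 0.0 0.9997852469516177 [-0.3 -0.2  0.4] [ 0.01  0.01 -0.03]
```

View pics/s5c.png

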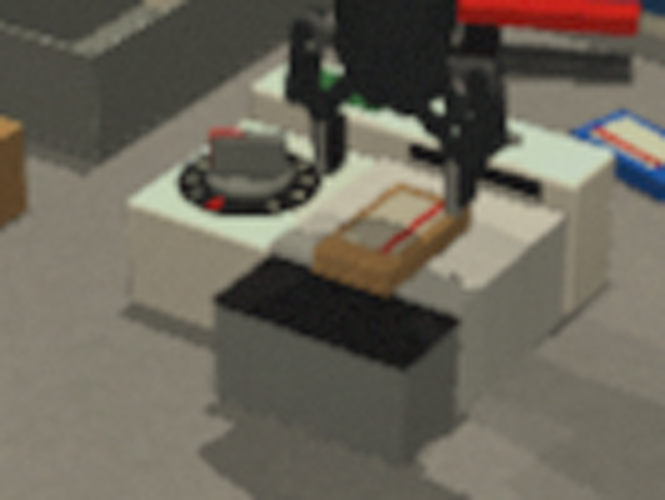

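The crop shows the packet flat on the bed with its label up (410,215), but its near end overhangs the ledge by about 18 mm. I'll push it fully onto the bed with shut fingers.

Request:
arm_command(steps=[0,0,-30,0,0,0,0,-30,0,0,-35,2,0,0,100,-42,0,0,0,255,0,0,0,0,255,0,0,40,0,255,0,0,35,0,255,0,0,9,0,255,0,0,0,0,255])

```text
time_s: 19.2
tcp_pos: [501.0, 50.3, 89.0]
orientation: [-0.002, -0.707, 0.707, 0.002]
force: [-0.2, -0.1, 0.7]
width: 0.0
grip_force: 0.0
```

Request:
arm_command(steps=[6,0,0,0,255,5,0,0,0,255,5,0,0,0,255,5,0,0,0,255,5,0,0,0,255,5,0,0,0,255,5,0,0,0,255,5,0,0,0,255,5,0,0,0,255,0,0,0,0,255])

```text
time_s: 20.2
tcp_pos: [502.7, 3.6, 90.4]
orientation: [-0.001, -0.707, 0.708, -0.0]
force: [0.0, -0.7, 0.2]
width: -0.001
grip_force: 0.0
```

```bash
python3 -c "
from pk import *
pk(lo=(430,-140,78),hi=(580,80,220))"
```

```text
side 132
-100 12 x [473. 485.] z [ 90.7 102.3 104.1]
-90 10 x [473. 478.] z [ 86.   94.9 104.8]
-80 9 x [474. 478.] z [ 88.   98.3 103.7]
-70 6 x [474. 481.] z [ 91.   98.3 103.1]
-60 10 x [472. 479.] z [ 91.3  99.9 106.4]
-50 10 x [473. 480.] z [ 89.9  97.2 105.1]
-40 8 x [474. 479.] z [ 88.9  98.6 102.4]
-30 17 x [472. 497.] z [ 93.1 101.1 104.2]
-20 27 x [473. 494.] z [ 86.3  98.5 104.1]
-10 16 x [473. 491.] z [ 88.4  96.7 104.6]
[502.6   3.9  90.3] 0.0 0.003260587327544022 [-0.1  0.1  1. ] [-0.03 -0.   -0.04]
```

Request:
arm_command(steps=[-12,0,0,0,255,0,0,-50,0,255,0,0,-50,0,200,18,-33,0,0,120,18,-33,0,0,120,18,-33,0,0,120,16,-33,0,0,120,0,0,0,0,120])

```text
time_s: 21.05
tcp_pos: [638.9, -54.8, 189.9]
orientation: [0.0, -0.706, 0.708, -0.001]
force: [-1.0, 1.1, 0.4]
width: 0.529
grip_force: 0.0
```

Request:
arm_command(steps=[0,0,0,8.57,120,0,0,0,8.57,120,0,0,0,8.57,120,0,0,0,8.57,120,0,0,0,8.57,120,0,0,0,8.57,120,0,0,0,8.57,120,0,0,0,0,120])

```text
time_s: 21.85
tcp_pos: [634.1, -52.3, 190.2]
orientation: [-0.001, -0.259, 0.966, 0.0]
force: [0.8, -0.1, 0.1]
width: 0.529
grip_force: 0.0
```

```bash
cat > dial.py <<'E'
from h import *
def dial(n):
    im,W,*_=cap(n); hsv=cv2.cvtColor(im,cv2.COLOR_RGB2HSV)
    reg=(abs(W[...,0]-635)<45)&(abs(W[...,1]+54)<45)
    B=W[reg&(W[...,2]>112)&(W[...,2]<120)]
    if len(B)>10:
        r=cv2.minAreaRect(B[:,:2].astype(np.float32)); print(n,"bar",len(B),np.round(r[0],1),np.round(r[1],1),round(r[2],1),np.round(cv2.boxPoints(r),0).tolist(),"med z",np.median(B[:,2]).round(1))
    red=((hsv[...,0]<7)|(hsv[...,0]>173))&(hsv[...,1]>140)&(W[...,2]>75)
    Z=W[red&(W[...,2]<86)&(abs(W[...,0]-635)<60)&(abs(W[...,1]+54)<60)]; P=W[red&reg&(W[...,2]>100)]
    if len(Z): print("zero",len(Z),Z.mean(0).round(1))
    if len(P): print("pointer",len(P),P.mean(0).round(1))
    K=W[(abs(W[...,0]-635)<60)&(abs(W[...,1]+54)<60)&(abs(W[...,2]-88)<2)]
    if len(K)>20: (c,rad)=cv2.minEnclosingCircle(K[:,:2].astype(np.float32)); print("disc",len(K),np.round(c,1),round(rad,1))
    s,p,M=st(); print(p.round(1),M.round(3).tolist(),s["q"].round(2),s["time_s"])
    return im
E
python3 -c "
from dial import *
im=dial('wrist'); save(im,'w6.png'); dial('scene')"
```

```text
wrist bar 1086 [635.6 -55.4] [50.  12.9] 30.3 [[611.0, -62.0], [617.0, -74.0], [660.0, -48.0], [654.0, -37.0]] med z 116.3
zero 123 [637.  -16.8  82. ]
pointer 158 [647.7 -48.5 117.3]
disc 2482 [635.7 -55.2] 28.9
[634.2 -52.5 190.3] [[-0.864, -0.503, -0.001], [-0.503, 0.864, 0.0], [0.001, 0.001, -1.0]] [-0.18  0.32 -0.06  1.2  -0.   -0.71] 21.9
scene bar 66 [635.5 -54.8] [51.3 14.3] 28.1 [[610.0, -61.0], [616.0, -73.0], [662.0, -49.0], [655.0, -36.0]] med z 115.7
zero 18 [629.5 -17.4  81.7]
pointer 24 [647.5 -45.  117.6]
disc 111 [616.  -62.8] 49.7
[634.4 -52.7 190.4] [[-0.864, -0.503, -0.001], [-0.503, 0.864, 0.0], [0.001, 0.0, -1.0]] [-0.18  0.32 -0.06  1.2  -0.   -0.71] 21.95
```

View pics/w6.png

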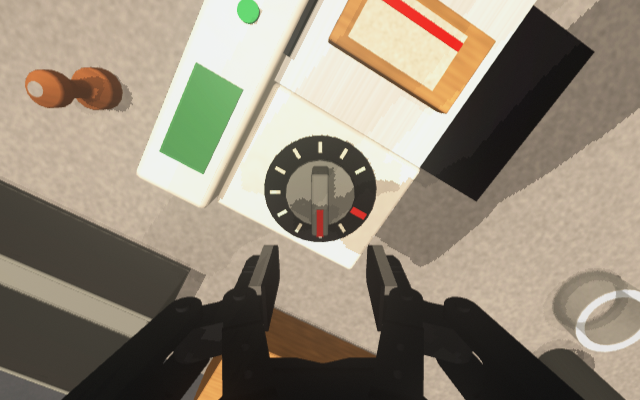

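The picture shows the dial at (320,190), with its pointer at (320,222) two clicks clockwise of the red zero mark at (359,212). The packet lies label up on the bed at (415,45). I need three more clicks, which is +90° of spin.

Request:
arm_command(steps=[0.3,-2.9,40,0,120,0,0,40,0,120,0,0,15,0,120,0,0,3,0,120,0,0,0,0,180,0,0,0,0,230,0,0,0,0,255,0,0,0,0,255,0,0,0,0,255])

```text
time_s: 22.85
tcp_pos: [636.2, -53.8, 95.0]
orientation: [0.001, -0.259, 0.966, 0.002]
force: [-2.3, 5.4, 2.4]
width: 0.139
grip_force: 59.9
```

Request:
arm_command(steps=[0,0,0,7.5,255,0,0,0,7.5,255,0,0,0,7.5,255,0,0,0,7.5,255,0,0,0,7.5,255,0,0,0,7.5,255])

```text
time_s: 23.45
tcp_pos: [636.3, -54.8, 95.0]
orientation: [0.0, 0.133, 0.991, 0.001]
force: [-2.9, 2.7, 3.3]
width: 0.141
grip_force: 59.8
```

Request:
arm_command(steps=[0,0,0,7.5,255,0,0,0,7.5,255,0,0,0,7.5,255,0,0,0,7.5,255,0,0,0,7.5,255,0,0,0,7.5,255,0,0,0,0,255,0,0,0,0,255])

```text
time_s: 24.25
tcp_pos: [635.7, -55.7, 94.9]
orientation: [-0.0, 0.499, 0.867, 0.0]
force: [-5.4, 1.1, 5.9]
width: 0.135
grip_force: 60.3
```

```bash
python3 -c "
from dial import *
dial('scene')
print(st()[0]['width'],st()[0]['force'],st()[0]['wrist_torque'])"
```

```text
scene bar 56 [641.9 -58.9] [37.1 27.8] 72.6 [[623.0, -72.0], [650.0, -81.0], [661.0, -45.0], [634.0, -37.0]] med z 116.0
zero 15 [631.  -15.5  81.5]
pointer 23 [642.9 -70.7 112.9]
disc 106 [650.6 -58.5] 40.3
[635.7 -55.7  94.9] [[-0.502, 0.865, -0.0], [0.865, 0.502, 0.001], [0.001, 0.0, -1.0]] [-0.19  0.4  -0.16  1.01  0.    0.86] 24.3
0.13835093898763165 [-5.69347812  2.34385148  5.35864183] [ 0.35289784  1.20873947 -0.02479509]
```

Request:
arm_command(steps=[0,0,0,0,200,0,0,0,0,120,0,0,0,0,120,0,0,-15,0,120,0,0,-40,0,120,0,0,-45,0,120,0,0,-45,0,120,0,0,0,0,120])

```text
time_s: 25.1
tcp_pos: [641.3, -57.1, 247.7]
orientation: [0.008, 0.5, 0.866, 0.003]
force: [0.8, -0.6, 0.4]
width: 0.53
grip_force: 0.0
```

```bash
python3 -c "
from dial import *
im=dial('wrist'); save(im,'w7.png')
im2=dial('scene'); c=cv2.resize(im2[170:270,200:360],(640,400),interpolation=2); save(c,'sc7.png')
from pk import *
pk(lo=(430,-140,86),hi=(590,80,110)); pk('scene',lo=(430,-140,86),hi=(590,80,110))"
```

```text
wrist bar 753 [636.1 -55.3] [12.8 51.4] 29.9 [[618.0, -36.0], [643.0, -81.0], [655.0, -74.0], [629.0, -30.0]] med z 116.3
zero 99 [636.2 -16.5  82. ]
pointer 181 [634.6 -68.1 170.9]
disc 1774 [617.9 -39.1] 52.4
[639.6 -56.8 244.1] [[-0.5, 0.866, 0.011], [0.866, 0.5, -0.002], [-0.007, 0.008, -1.0]] [-0.19  0.29  0.02  1.29 -0.    0.86] 25.15
scene bar 67 [635.3 -55.7] [13.7 48.3] 28.9 [[618.0, -38.0], [641.0, -80.0], [653.0, -74.0], [630.0, -31.0]] med z 115.7
zero 15 [629.6 -18.5  82.2]
pointer 23 [642.1 -69.9 112.9]
disc 103 [610.5 -51.7] 53.1
[637.8 -56.5 240.9] [[-0.5, 0.866, 0.006], [0.866, 0.5, -0.001], [-0.004, 0.004, -1.0]] [-0.19  0.29  0.02  1.29 -0.    0.86] 25.2
side 191
-110 7 x [475. 487.] z [ 98.5 101.1 103.9]
-100 8 x [476. 483.] z [ 89.5 100.3 102.8]
-90 9 x [474. 476.] z [ 90.9  97.8 103.6]
-80 10 x [475. 479.] z [ 88.2  97.6 104.7]
-70 8 x [472. 480.] z [ 93.7 100.2 102.9]
-60 9 x [473. 476.] z [ 89.1  99.2 104. ]
-50 9 x [473. 480.] z [ 90.8  98.5 104.6]
-40 8 x [473. 479.] z [ 90.6 101.4 103.8]
-30 23 x [473. 528.] z [ 91.1 100.1 104.3]
-20 60 x [473. 528.] z [ 87.2  99.8 105.9]
-10 40 x [473. 524.] z [ 87.7  97.2 104.4]
[636.4 -56.2 238.6] 0.0 0.5285565025788628 [-0.2 -0.  -1. ] [-0.04  0.02 -0.04]
scene 275
-110 45 x [479. 533.] z [ 89.1  99.7 103.3]
-100 32 x [480. 534.] z [ 89.5 100.3 103.1]
-90 21 x [522. 533.] z [ 87.6  98.3 101.8]
-80 18 x [521. 533.] z [ 89.4  97.9 102.8]
-70 21 x [523. 533.] z [ 88.1  98.4 103.1]
-60 18 x [526. 533.] z [ 88.  97. 104.]
-50 18 x [523. 533.] z [ 89.   97.9 102.8]
-40 18 x [524. 533.] z [ 87.7  97.4 102.7]
-30 32 x [482. 533.] z [ 89.9 100.8 103.4]
-20 47 x [477. 531.] z [ 87.3 100.6 103.7]
-10 5 x [481. 524.] z [ 99.2 101.4 102.2]
[635.5 -56.1 237.1] 0.0 0.5290033775194183 [ 0.1  1.4 -0.4] [ 0.06 -0.02  0.02]
```

View pics/sc7.png

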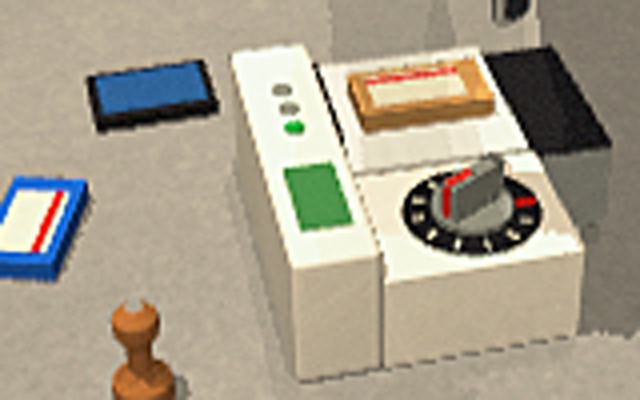

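The crop shows the packet flat on the bed with its label up (425,85). The dial pointer is at (450,190), 150° clockwise of the zero mark at (525,203), which is position 5. The blue packet, stamp and ink pad are undisturbed, and the gripper is clear, so I'm handing in.

```bash
python3 -c "
from h import *
print(order.finish_job())"
```

```text
the job is handed in; nothing more can be done
None
```

The job is handed in: the brown packet lies flat on the meter's bed with its label up, and the dial is at 5. The gripper is clear, and I never moved or touched the other things on the counter.

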